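Tip the glue sticks from the caddy into the melter's feed tray

ROBOT

A 6-joint arm with a two-finger parallel gripper is mounted at the origin on the work surface. World frame = base frame: x ahead of the robot, y to its left, z up, the work surface at z = 0. Lengths are in mm, angles in rad, forces in N, time in s.
With the tool pointing down it reaches from about 275 to 1000 mm from the base axis. Payload 8.4 kg.
Tool frame: the origin (TCP) lies midway between the tips of the shut fingers; the grasp point (between the pads) lies 19 mm behind it; z points along the fingers, y is the line along which they close (so a half turn about z gives the same grasp; the last joint's range is limited). The gripper opens to 85 mm and grips with 20 to 120 N. Pads are 22 mm wide; open, the fingers measure 114 mm over their backs; the gripper's body (76 mm by 85 mm) begins 54 mm behind the grasp point. The pads swing forward as they close: fully open they stand 13 mm farther back than shut.
Start: joints at [-1.184, 0.353, 1.633, -0, 1.155, -0.002], TCP at [236.923, -578.356, 204.781] pointing down, gripper open.
Joint ranges: [-2.63, 2.63], [-0.92, 2.1], [0.06, 2.66], [-1.3, 4.44], [0, 2.69], [-3.02, 3.02]. Speed limits (rad/s): [2.22, 2.22, 2.79, 3.14, 3.14, 3.14].

INTERFACE

Orientations are given as [roll, pitch, yaw] about the fixed x, y, z axes, in that order (R = Rz(yaw) Ry(pitch) Rx(roll)).
In Python, from rig import r, cams gives the robot as it stands. The module is installed in compiled form; this text tells all that it offers.
- The arm moves only by the tool send_rows, never from a script. Its argument "targets" is one flat list of numbers, 7 for each row, row after row: the shift along the tool's x, y, z in m, then the turn, a rotation vector about the tool's x, y, z in rad, then the opening, from -1 (shut) to 1 (fully open). In form: [tx, ty, tz, wx, wy, wz, fingers, tx, ty, tz, wx, wy, wz, fingers, ...]. A call has 1 to 12 rows; each row is the pose to reach, as a shift and turn from the pose commanded when the call began, along the tool's axes at that moment; what a row does not reach only later rows make up. A row lasts 1/12 s, in which the tool goes at most 41.7 mm and 7.16 degrees, less where a joint would pass 70% of its speed; a pose out of reach is approached as far as the arm can. A call with a gripper value outside its range is refused whole. The fingers move at their own pace and stop on an object; "grip_force" is the grip in N (left out, the last holds). Time passes only in rows, so rows that repeat a pose let the fingers close. It gives the time, the measured TCP pose, the force, the opening and the grip force at its end, in the units of the state.
- r.sense(): the state, without advancing time (a new reading comes with each control period).
- cams.grab_frame(name): name is "side" or "top" or "wrist"; returns a dict with "color" (420x560x3 uint8, blue, green, red), "fx", "fy", "cx", "cy" (pixels), "k1" (the pictures are not rectified: a ray, as slopes to the right and down, at radius r is drawn at 1 + k1 r^2 times it, then the intrinsics apply), "xyz" and "attitude" of the camera in the world. Camera axes: x right, y down, z forward; pixel columns grow to the right and rows downward; lengths in mm; the calibration is good to about 2 mm. A picture is of the moment at which its call begins. There is no depth.
- r.sign_off(): hands the job in; it is judged then, once.
The state is a dict: "clock": time; "qpos": joint angles; "qvel": joint speeds; "joint_efforts": joint torques, N m; "eef_pos": TCP position; "tcp_rot": TCP orientation; "contact_force": force on the tool from outside, world axes, zero at the start; "wrist_torque": the same for the moment, N m; "opening": opening from 0.0 (shut) to 1.0 (fully open); "grasp_force": force on a finger pad.
Only numpy, scipy, OpenCV 4.12 (cv2) and the standard library are available. Lean on these libraries where they do the work, as an engineer would, in place of code of your own. Each camera call takes 0.05 s, during which the arm holds its last target. There are 200 camera calls.

TASK

Refill the glue melter: lift the blue caddy by its handle, carry it level to the steel feed tray, tip it there mouth down to about 40 degrees and keep it so for two seconds, so that all three glue sticks roll into the tray (never tip it past 55 degrees). Turn it level again while it is still in the air, then set it down gently in the middle of its green mat and let go. Do not disturb the hair claws, jar, tape or brush.

Things in the scene. Friction and masses are not known exactly. Their poses are not given: they have to be found in the camera images.
- caddy: Blue glue-stick caddy, loose, 0.35 kg, 108 (x) x 148 (y) x 130 mm high, on the mat. Origin: centre of its underside; z up; open side (mouth) at its -x, 62 mm back wall at +x, side walls at y = +-70 mm. Its inside floor falls 18 degrees from mouth to back: sticks roll out when it is tipped well past that, mouth down. It stands on x = -30 to +54 mm; grey bar along y on top.
- caddy_bar (a point): Middle of the caddy's grey handle bar, 119 mm above the caddy's underside, over its origin. Bar: 16 mm thick (x), 22 mm tall (z), 130 mm clear length (y) between its uprights; free below down to the sticks (about 60 mm). Axes as the caddy's.
- caddy_mouth (a point): Middle of the caddy's pouring edge: 52 mm to -x of its origin and 39.5 mm above its underside. Axes as the caddy's.
- mat: Green mat, fixed, 150 (x) x 190 (y) x 4 mm: the caddy's place. Origin at the centre of its underside, on the table. It and the tray may be on either side.
- tray: Open steel feed tray, fixed, outside 150 (x) x 200 (y) x 60 mm high, walls and floor 5 mm, with the grey melter body (70 mm deep, 200 mm wide, 75 mm high, an orange knob up to 82 mm) joined to its +x side. Origin at the centre of the open tray's underside.
- tray_in (a point): Centre of the tray's inner floor, 5 mm above the tray's origin. Axes as the tray's.
- stick0_center (a point): Centre of an amber glue stick, 16 mm diameter, 120 mm long, about 30 g, loose; it starts lying across the caddy (along the caddy's y)
- stick0: The same stick: its x axis runs along the stick; its origin is on its skin, 8 mm from its centre
- stick1_center (a point): Centre of an amber glue stick, 16 mm diameter, 120 mm long, about 30 g, loose; it starts lying across the caddy (along the caddy's y)
- stick1: The same stick: its x axis runs along the stick; its origin is on its skin, 8 mm from its centre
- stick2_center (a point): Centre of an amber glue stick, 16 mm diameter, 120 mm long, about 30 g, loose; it starts lying across the caddy (along the caddy's y)
- stick2: The same stick: its x axis runs along the stick; its origin is on its skin, 8 mm from its centre
- claw_a: Black hair claw with two pearls, 95 x 45 x 62 mm, between the work places; a bystander, loose. Origin at the centre of its underside.
- claw_b: A second black hair claw, the same; a bystander, loose. Origin at the centre of its underside.
- jar: Pearl-coloured jar with white lid, 70 mm diameter, 90 mm tall, at the back; a bystander, loose. Origin at the centre of its underside.
- tape: Roll of tape lying flat, 90 mm diameter, 24 mm high, at the left side; a bystander, loose. Origin at the centre of its underside.
- brush: Brush 170 mm long lying at the right side; a bystander, loose. Origin at the centre of its underside.

How it is judged (in metres and radians):
On the way, in this order (a step that is already met when the one before it is completed fails the run):
1. the caddy is lifted at least 25 mm above the mat's top, level within 12 degrees, with all three sticks in it (height (world z) of caddy above 0.029 m and angle between caddy's own z axis and vertical below 0.21 rad and distance between each of stick0_center, stick1_center, stick2_center and caddy_bar below 0.125 m), for 0.2 s.
2. the caddy is held tipped 33 to 47 degrees for 1 s with its mouth over the feed tray (within 100 mm of the tray's centre) and pointing down (angle between caddy's own z axis and vertical between 0.576 and 0.82 rad and horizontal distance between caddy_mouth and tray_in below 0.1 m and x of tray_in in the frame of caddy below 0 m), for 1 s.
3. the caddy is level again (within 9 degrees) while still at least 20 mm above the table and off the mat (angle between caddy's own z axis and vertical below 0.157 rad and height (world z) of caddy above 0.02 m), for 0.2 s.
At the end, for the whole second after the job is handed in: All three sticks lie at rest inside the feed tray, below its rim; the caddy stands upright (within 3 degrees), flat on the green mat, at rest, its centre within 30 mm of the mat's centre, released (x of stick0_center in the frame of tray between -0.075 and 0.075 m and y of stick0_center in the frame of tray between -0.1 and 0.1 m and z of each of stick0_center, stick1_center, stick2_center in the frame of tray below 0.055 m and linear speed of each of stick0, stick1, stick2 below 0.05 m/s and x of stick1_center in the frame of tray between -0.075 and 0.075 m and y of stick1_center in the frame of tray between -0.1 and 0.1 m and x of stick2_center in the frame of tray between -0.075 and 0.075 m and y of stick2_center in the frame of tray between -0.1 and 0.1 m and horizontal distance between caddy and mat below 0.03 m and angle between caddy's own z axis and vertical below 0.05 rad and height (world z) of caddy below 0.007 m and linear speed of caddy below 0.02 m/s); the robot touches nothing.
It fails at once if the caddy is tipped more than 55 degrees (angle between caddy's own z axis and vertical above 0.96 rad).
It fails at once if the caddy is tipped more than 20 degrees while its mouth is over 200 mm from the tray's centre (angle between caddy's own z axis and vertical above 0.35 rad and horizontal distance between caddy_mouth and tray_in above 0.2 m).
It fails at once if the caddy is let fall (faster than 0.45 m/s while no finger holds it) (contact force between caddy and the fingers below 0.1 N and linear speed of caddy above 0.45 m/s).
It fails at once if a bystander (hair claw, jar, tape or brush) is moved more than 20 mm (distance of any of claw_a, claw_b, jar, tape, brush from where it was at the start of the episode above 0.02 m).
It also fails if it takes over 69 s, if anything falls off the work surface, if the arm or the gripper's body presses on something with over 40 N, if the wrist force passes 120 N, or if a joint passes its speed limit or range.

## Working session

There is one attempt and no reset: what is moved stays moved. The work goes in short steps, Python scripts to look and compute and a tool call to move; the robot and the scene stay as the last step left them, time stands still between calls to the robot, and variables do not carry over. Pictures are saved under pics/ and viewed, at most 13 in all, crops included, and the job is handed in when it is done.

Besides the shell and the picture viewer there is one more tool, called after "Call:" as name(argument=value, ...) on one line, values as JSON. send_rows: Moves the arm, as the interface text tells. Its arguments: {"type":"object","properties":{"targets":{"type":"array"},"grip_force":{"type":"number"}},"required":["targets"]}

```bash
mkdir -p pics; python3 - <<'E'
from rig import r,cams
import cv2
print(r.sense())
for n in("top","side"):
    f=cams.grab_frame(n); cv2.imwrite(f"pics/{n}0.png",f["color"]); print(n,{k:v for k,v in f.items() if k!="color"})
E
```

```text
{'clock': 0.0, 'qpos': array([-1.18440710e+00,  3.53657988e-01,  1.63415816e+00, -4.44418921e-06,
        1.15519102e+00, -2.40663762e-03]), 'qvel': array([-0.00039466, -0.00043807, -0.00047008,  0.00226792, -0.00020947,
        0.00045361]), 'joint_efforts': array([ 2.10607104e-03, -6.05226374e+01, -3.42069268e+01,  1.55450116e-04,
        9.05500841e-03,  1.50751953e-05]), 'eef_pos': array([ 236.71823359, -577.8692034 ,  204.04528235]), 'tcp_rot': array([-3.14017814e+00,  6.59101758e-07,  3.88797658e-01]), 'contact_force': array([-0.14265207,  0.23295796, -0.32917377]), 'wrist_torque': array([ 0.01228381,  0.00398217, -0.00702999]), 'grasp_force': 0.0, 'opening': 1.002203257772216}
top {'fx': 440.16713206043147, 'fy': 440.16713206043147, 'cx': 274.0986050035997, 'cy': 207.31718329651, 'k1': 0.016650352500341515, 'xyz': array([ 3.32359699e+02, -1.06576278e+00,  1.57003708e+03]), 'attitude': array([-2.97225203,  0.00687872, -1.57667081])}
side {'fx': 540.2618254545597, 'fy': 540.2618254545597, 'cx': 271.52116832078224, 'cy': 207.4703708246054, 'k1': -0.18630507026417087, 'xyz': array([   8.12005273, 1339.09739122, 1343.1303183 ]), 'attitude': array([-2.2759963 , -0.01403771, -2.70625261])}
```

View pics/top0.png

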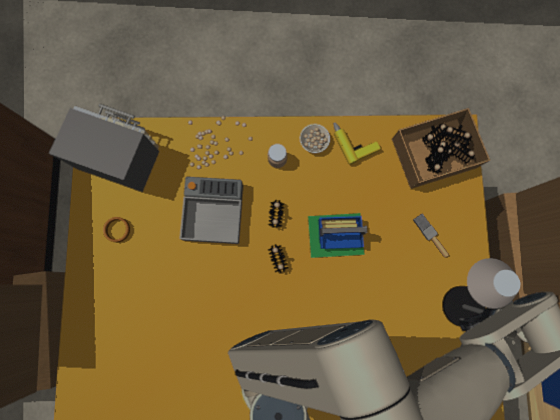

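View pics/side0.png

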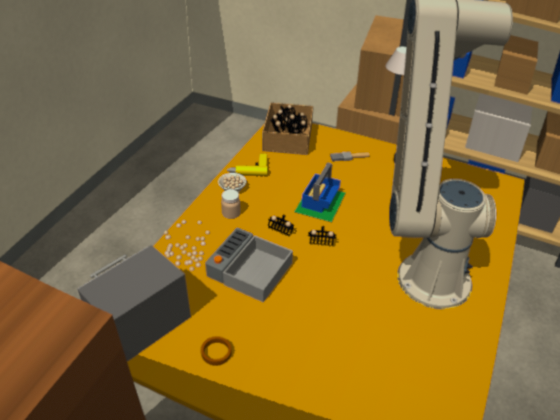

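The top view (up is +x, left is +y) shows the caddy at about (343,233) on the mat (338,235). The tray is at (212,218) with the melter above it. The claws stand between them at (278,214) and (279,258), the jar is at (278,155), the tape at (118,230) and the brush at (430,235). The side view agrees with this. Next I'll measure by colour.

```bash
cat > h.py <<'E'
import numpy as np,cv2
from scipy.spatial.transform import Rotation as R
def ray(f,u,v):
    k=np.array([[f["fx"],0,f["cx"]],[0,f["fy"],f["cy"]],[0,0,1]])
    p=np.array([(u-f["cx"])/f["fx"],(v-f["cy"])/f["fy"]]);q=p.copy()
    for _ in range(20): q=p/(1+f["k1"]*(q@q))
    d=R.from_euler("xyz",f["attitude"]).apply([q[0],q[1],1]); return f["xyz"],d
def onz(f,u,v,z):
    o,d=ray(f,u,v); return o+d*(z-o[2])/d[2]
def tri(a,b):
    (o,d),(p,e)=a,b; s=np.linalg.lstsq(np.c_[d,-e],p-o,rcond=None)[0]
    A,B=o+d*s[0],p+e*s[1]; return (A+B)/2,np.linalg.norm(A-B)
def px(f,P):
    c=R.from_euler("xyz",f["attitude"]).inv().apply(np.array(P)-f["xyz"]); q=c[:2]/c[2]; q=q*(1+f["k1"]*(q@q))
    return q*[f["fx"],f["fy"]]+[f["cx"],f["cy"]]
E
python3 - <<'E'
from rig import r,cams
from h import *
f=cams.grab_frame("top"); im=f["color"]; hsv=cv2.cvtColor(im,cv2.COLOR_BGR2HSV)
g=cv2.inRange(hsv,(45,100,40),(85,255,255)); b=cv2.inRange(hsv,(100,120,30),(130,255,255))
for n,m,z in(("green",g,4),("blue",b,60)):
    m[:190]=0;m[270:]=0;m[:,:290]=0;m[:,390:]=0
    ys,xs=np.nonzero(m); print(n,xs.min(),xs.max(),ys.min(),ys.max())
    rc=cv2.minAreaRect(np.c_[xs,ys].astype(np.float32)); print(rc,[onz(f,*c,z).round(0)[:2].tolist() for c in cv2.boxPoints(rc)])
o=cv2.resize(im[170:275,170:380],None,fx=3.8,fy=3.8,interpolation=cv2.INTER_CUBIC); cv2.imwrite("pics/c1.png",o)
E
```

```text
green 308 363 213 257
((335.635009765625, 235.0243377685547), (41.50785446166992, 52.749568939208984), 86.18592071533203) [[567.0, -113.0], [579.0, -303.0], [431.0, -307.0], [419.0, -120.0]]
blue 319 363 216 248
((340.7623291015625, 232.08287048339844), (31.23784065246582, 43.56272506713867), 87.87889862060547) [[555.0, -146.0], [559.0, -296.0], [451.0, -296.0], [447.0, -147.0]]
```

View pics/c1.png

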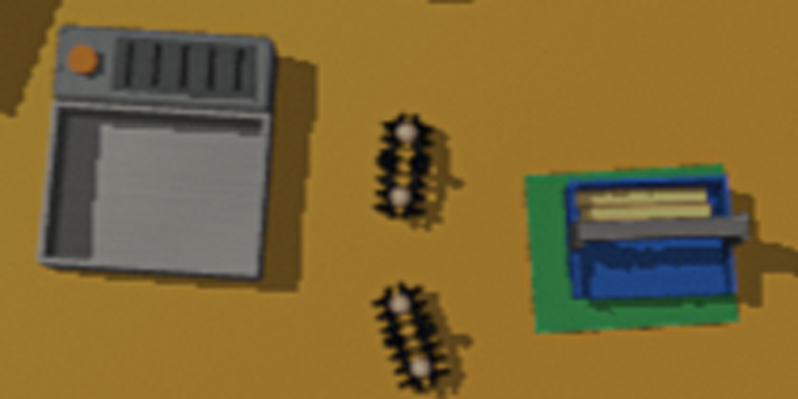

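The crop shows the bar running from about (320,231) to (367,230) and the sticks on the +x side of it. The caddy's mouth faces down, towards the robot. The tray rim corners are at crop pixels (55,105), (270,112), (262,277) and (40,263).

```bash
python3 - <<'E'
from rig import r,cams
from h import *
f=cams.grab_frame("top"); s=cams.grab_frame("side")
c=np.array([[55,105],[270,112],[262,277],[40,263]])/3.8+[170,170]-.4
P=np.array([onz(f,*q,60)[:2] for q in c]); print("tray",P.round(0).tolist(),P.mean(0),[np.linalg.norm(P[i]-P[i-1]).round() for i in range(4)])
for n,p in(("topfront",(P[3]-P[2])),("back",P[0]-P[1]),("left",P[0]-P[3]),("right",P[1]-P[2])): print(n,np.degrees(np.arctan2(p[1],p[0])))
def bar(f,box,z):
    x0,x1,y0,y1=box; hsv=cv2.cvtColor(f["color"],cv2.COLOR_BGR2HSV)
    m=cv2.inRange(hsv,(0,0,50),(180,70,255)); k=np.zeros_like(m);k[y0:y1,x0:x1]=m[y0:y1,x0:x1]
    n,l,st,ce=cv2.connectedComponentsWithStats(k); i=1+np.argmax(st[1:,4]); ys,xs=np.nonzero(l==i)
    rc=cv2.minAreaRect(np.c_[xs,ys].astype(np.float32)); b=cv2.boxPoints(rc); print(st[i],ce[i],rc,b.round(1).tolist()); 
    return ce[i]
a=bar(f,(310,380,215,245),134); b=bar(s,(300,345,150,215),134)
print(tri(ray(f,*a),ray(s,*b)))
for z in (123,134): print(z,onz(f,*a,z),onz(s,*b,z))
o=cv2.resize(s["color"][155:225,285:355],None,fx=8,fy=8,interpolation=cv2.INTER_CUBIC); cv2.imwrite("pics/c2.png",o)
for n,q,z in(("clawA",(277,214),30),("clawB",(279,258),30),("jar",(278,150),90)): print(n,onz(f,*q,z))
E
```

```text
tray [[629.0, 322.0], [621.0, 124.0], [469.0, 131.0], [483.0, 332.0]] [550.27343027 227.31332341] [np.float64(146.0), np.float64(198.0), np.float64(152.0), np.float64(202.0)]
topfront 85.99891903876716
back 87.69688572335261
left -3.688006250015106
right -2.3278496206286987
[320 221  47  14 249] [342.53815261 229.46184739] ((343.0, 227.5), (13.0, 46.0), 90.0) [[320.0, 221.0], [366.0, 221.0], [366.0, 234.0], [320.0, 234.0]]
[308 164  23  36 227] [319.19823789 182.03524229] ((319.20001220703125, 179.8999786376953), (15.132237434387207, 38.326725006103516), 29.74488067626953) [[303.1000061035156, 192.8000030517578], [322.1000061035156, 159.5], [335.29998779296875, 167.0], [316.29998779296875, 200.3000030517578]]
(array([ 511.3348024 , -222.89057009,   86.30085689]), np.float64(5.993834919367363))
123 [ 504.06099394 -218.10365971  123.        ] [ 499.53852484 -176.82858964  123.        ]
134 [ 502.7557653  -216.45379399  134.        ] [ 495.1081758  -163.16186442  134.        ]
clawA [571.66210477  -2.14978252  30.        ]
clawB [416.68062774  -8.02508796  30.        ]
jar [788.18551105  -7.17014605  90.        ]
```

View pics/c2.png

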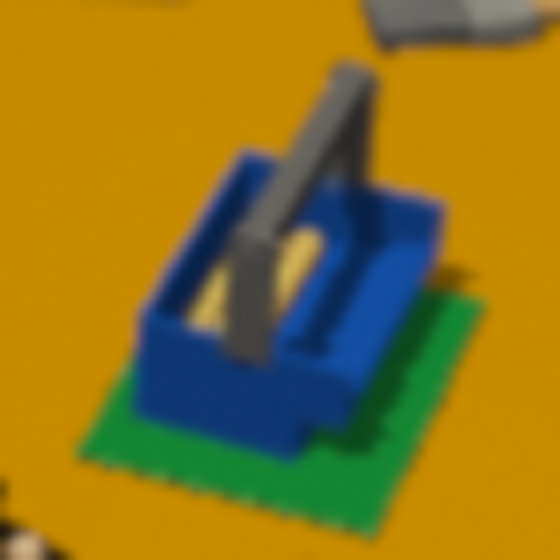

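The bar's top face in the side crop runs from (360,68) at its far end to (254,238) at its near end. The top crop shows its ends at (575,232) and (748,228). I'll triangulate the ends.

```bash
python3 - <<'E'
from rig import r,cams
from h import *
f=cams.grab_frame("top"); s=cams.grab_frame("side")
T=np.array([[575,232],[748,228]])/3.8+170-.4; S=np.array([[254,238],[360,68]])/8+[285,155]-.45
for a,b in zip(T,S): print(tri(ray(f,*a),ray(s,*b)), onz(f,*a,134),onz(s,*b,134))
# mat corners from the side crop + top crop, caddy bottom corner
for q in([80,455],[370,532],[483,305]): print("mat side",onz(s,*(np.array(q)/8+[285,155]-.45),4))
for q in([527,176],[723,166],[738,320],[537,332]): print("mat top",onz(f,*(np.array(q)/3.8+170-.4),4))
print("caddy back-left bottom",onz(s,*(np.array([135,410])/8+[285,155]-.45),4))
for q in([570,182],[727,177]): print("back wall top",onz(f,*(np.array(q)/3.8+170-.4),66))
E
```

```text
(array([ 499.46439456, -145.51538392,  134.27640211]), np.float64(0.4238405457733306)) [ 499.28993603 -145.5939999   134.        ] [ 499.78873863 -145.82485203  134.        ]
(array([ 502.35432995, -294.76400075,  132.51015504]), np.float64(0.7730064131260223)) [ 501.80175716 -294.54932941  134.        ] [ 502.12959651 -292.69187848  134.        ]
mat side [ 566.14186648 -112.60928586    4.        ]
mat side [ 422.54371272 -121.14936372    4.        ]
mat side [ 430.09399866 -305.30492626    4.        ]
mat top [ 567.95442504 -114.58613183    4.        ]
mat top [ 576.25284552 -299.97976708    4.        ]
mat top [ 431.09011143 -308.24388865    4.        ]
mat top [ 421.04833712 -121.0813748     4.        ]
caddy back-left bottom [ 555.29360019 -154.63015403    4.        ]
back wall top [ 552.85267406 -148.99490408   66.        ]
back wall top [ 556.47292166 -291.37389438   66.        ]
```

```bash
cat >> h.py <<'E'
def rel(p,e,t,te):
    A,B=R.from_euler("xyz",e),R.from_euler("xyz",te)
    return np.r_[A.inv().apply(np.array(t)-p)/1000,(A.inv()*B).as_rotvec()].round(4)
E
python3 - <<'E'
from h import *
print(rel([236.92,-578.36,204.78],[-3.1402,0,.3888],[501,-220,205],[np.pi,0,1.59]))
E
```

```text
[ 3.8020e-01 -2.3150e-01  1.0000e-04 -1.2000e-03 -8.0000e-04 -1.2012e+00]
```

Call:
send_rows(targets=[0.38,-0.2315,0,-0.001,-0.001,-1.2012,1,0.38,-0.2315,0,-0.001,-0.001,-1.2012,1,0.38,-0.2315,0,-0.001,-0.001,-1.2012,1,0.38,-0.2315,0,-0.001,-0.001,-1.2012,1,0.38,-0.2315,0,-0.001,-0.001,-1.2012,1,0.38,-0.2315,0,-0.001,-0.001,-1.2012,1,0.38,-0.2315,0,-0.001,-0.001,-1.2012,1,0.38,-0.2315,0,-0.001,-0.001,-1.2012,1,0.38,-0.2315,0,-0.001,-0.001,-1.2012,1,0.38,-0.2315,0,-0.001,-0.001,-1.2012,1,0.38,-0.2315,0,-0.001,-0.001,-1.2012,1,0.38,-0.2315,0,-0.001,-0.001,-1.2012,1], grip_force=80)

```text
clock: 1.35
eef_pos: [503.7, -216.1, 205.0]
tcp_rot: [3.14, 0.0, 1.594]
contact_force: [0.5, -0.2, -0.4]
opening: 1.001
grasp_force: 0.0
```

Call:
send_rows(targets=[0,0,0,0,0,0,1,0,0,0,0,0,0,1,0,0,0,0,0,0,1])

```text
clock: 1.6
eef_pos: [500.2, -220.9, 204.8]
tcp_rot: [-3.142, 0.002, 1.589]
contact_force: [-0.0, 0.5, 0.5]
opening: 1.002
grasp_force: 0.0
```

```bash
python3 - <<'E'
from rig import r,cams
from h import *
f=cams.grab_frame("wrist"); cv2.imwrite("pics/w1.png",f["color"]); print(r.sense()["eef_pos"],r.sense()["tcp_rot"],f["xyz"],f["attitude"])
for p in([501,-220,134],[493,-220,134],[509,-220,134],[499.5,-145.5,134],[502,-294,134]): print(px(f,p).round(0))
E
```

```text
[ 500.15376917 -221.00303364  204.75212837] [-3.14158111e+00  1.40878524e-03  1.58855364e+00] [ 498.57764    -139.54953488  373.0813219 ] [2.81955442e+00 1.36945376e-03 1.79388276e-02]
[278. 207.]
[268. 207.]
[288. 207.]
[278. 109.]
[278. 287.]
```

View pics/w1.png

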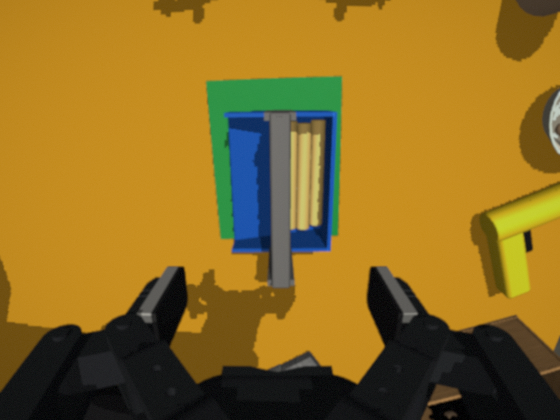

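The wrist view shows the bar at columns 271–290, rows 112–287. I predicted 268–288 and 109–287, so it is right to about 2 mm, and it is centred between the fingers. The sticks are on its +x side. I'll go down and grip.

Call:
send_rows(targets=[0,0.001,0.02,0,0,0,1,0,0.001,0.04,0,0,0,1,0,0.001,0.06,0,0,0,1,0,0.001,0.08,0,0,0,1,0,0.001,0.095,0,0,0,1,0,0.001,0.102,0,0,0,1,0,0.001,0.102,0,0,0,1,0,0.001,0.102,0,0,0,1,0,0.001,0.102,0,0,0,1])

```text
clock: 2.4
eef_pos: [502.3, -220.9, 103.8]
tcp_rot: [3.14, 0.002, 1.589]
contact_force: [-0.2, 0.1, 1.3]
opening: 1.0
grasp_force: 0.0
```

Call:
send_rows(targets=[0,0,0,0,0,0,0,0,0,0,0,0,0,-0.3,0,0,0,0,0,0,-0.5,0,0,0,0,0,0,-0.7,0,0,0,0,0,0,-1,0,0,0,0,0,0,-1,0,0,0,0,0,0,-1,0,0,0,0,0,0,-1,0,0,0,0,0,0,-1,0,0,0,0,0,0,-1], grip_force=80)

```text
clock: 3.23
eef_pos: [502.5, -220.3, 103.2]
tcp_rot: [3.14, 0.002, 1.59]
contact_force: [2.9, 1.4, 6.0]
opening: 0.147
grasp_force: 78.6
```

Call:
send_rows(targets=[0,0,-0.002,0,0,0,-1,0,0,-0.006,0,0,0,-1,0,0,-0.014,0,0,0,-1,0,0,-0.025,0,0,0,-1,0,0,-0.038,0,0,0,-1,0,0,-0.051,0,0,0,-1,0,0,-0.064,0,0,0,-1,0,0,-0.077,0,0,0,-1,0,0,-0.09,0,0,0,-1,0,0,-0.103,0,0,0,-1,0,0,-0.113,0,0,0,-1,0,0,-0.12,0,0,0,-1])

```text
clock: 4.23
eef_pos: [502.0, -220.2, 224.5]
tcp_rot: [3.14, 0.002, 1.59]
contact_force: [0.0, -0.2, -4.5]
opening: 0.146
grasp_force: 78.4
```

Call:
send_rows(targets=[0,0,0,0,0,0,-1,0,0,0,0,0,0,-1,0,0,0,0,0,0,-1,0,0,0,0,0,0,-1])

```text
clock: 4.57
eef_pos: [501.3, -219.8, 221.9]
tcp_rot: [-3.14, 0.001, 1.59]
contact_force: [0.0, 0.1, -2.9]
opening: 0.145
grasp_force: 78.4
```

```bash
python3 - <<'E'
from rig import r,cams
from h import *
import cv2
t=cams.grab_frame("wrist")["color"];s=cams.grab_frame("side")["color"]
o=np.hstack([t[80:380,100:400],cv2.resize(s[120:220,270:370],(300,300))]); cv2.imwrite("pics/l1.png",o)
d=r.sense(); print(d["eef_pos"],d["tcp_rot"],d["contact_force"],d["wrist_torque"],d["grasp_force"])
E
```

```text
[ 501.4311916  -219.86983325  222.06344453] [-3.14067380e+00  7.46558862e-04  1.59000467e+00] [ 0.24934742  0.56834141 -4.2894135 ] [ 0.02386128  0.02702636 -0.00088733] 78.35845828056335
```

View pics/l1.png

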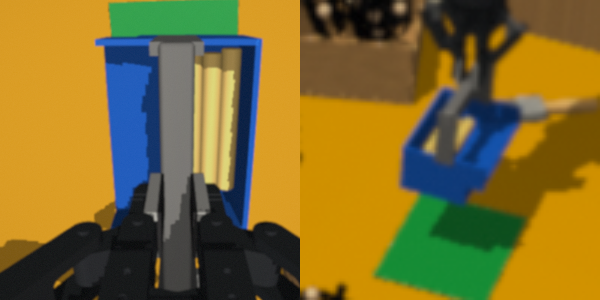

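The caddy hangs level in the grip, the sticks are still against its back wall, and the measured load of 4.3 N matches caddy plus sticks. Next I'll carry it level to the tray, high enough to clear the claws.

Call:
send_rows(targets=[0.003,0.001,-0.001,0,0,0,-1,0.011,0.003,-0.002,0,0,0,-1,0.026,0.006,-0.004,0,0,0,-1,0.046,0.011,-0.006,0,0,0,-1,0.068,0.016,-0.008,0,0,0,-1,0.09,0.0215,-0.01,0,0,0,-1,0.112,0.027,-0.012,0,0,0,-1,0.134,0.032,-0.012,0,0,0,-1,0.156,0.0375,-0.012,0,0,0,-1,0.178,0.0425,-0.012,0,0,0,-1,0.2,0.048,-0.012,0,0,0,-1,0.222,0.053,-0.012,0,0,0,-1])

```text
clock: 5.67
eef_pos: [550.6, 4.8, 234.6]
tcp_rot: [3.141, 0.001, 1.59]
contact_force: [0.6, -0.4, -4.5]
opening: 0.147
grasp_force: 78.4
```

Call:
send_rows(targets=[0.022,0.005,0,0,0,0,-1,0.044,0.0105,0,0,0,0,-1,0.066,0.016,0,0,0,0,-1,0.088,0.021,0,0,0,0,-1,0.11,0.0265,0,0,0,0,-1,0.132,0.032,0,0,0,0,-1,0.154,0.037,0,0,0,0,-1,0.176,0.042,0,0,0,0,-1,0.196,0.047,0,0,0,0,-1,0.211,0.051,0,0,0,0,-1,0.219,0.053,0,0,0,0,-1,0.222,0.0535,0,0,0,0,-1])

```text
clock: 6.67
eef_pos: [599.7, 227.3, 234.0]
tcp_rot: [3.142, 0.001, 1.591]
contact_force: [0.9, -0.1, -3.7]
opening: 0.148
grasp_force: 78.4
```

Call:
send_rows(targets=[0,0,0,0,0,0,-1,0,0,0,0,0,0,-1,0,0,0,0,0,0,-1,0,0,0,0,0,0,-1])

```text
clock: 7.0
eef_pos: [599.7, 225.0, 234.3]
tcp_rot: [3.141, 0.002, 1.589]
contact_force: [-0.5, -0.3, -4.7]
opening: 0.149
grasp_force: 78.4
```

```bash
python3 - <<'E'
from rig import r,cams
from h import *
t=cams.grab_frame("wrist");s=cams.grab_frame("side")["color"]
o=np.hstack([cv2.resize(t["color"],(533,400)),cv2.resize(s[180:313,180:269+44],(400,400))[:, :260]]); cv2.imwrite("pics/l2.png",o)
d=r.sense(); p,e=d["eef_pos"],d["tcp_rot"]; print(p,e,d["contact_force"],d["wrist_torque"])
A=R.from_euler("xyz",e)
for a in(15,40):
    B=A*R.from_rotvec([-np.radians(a),0,0]); t=[569,226,167] if a==40 else [592,226,195]
    print(a,rel(p,e,t,B.as_euler("xyz")))
E
```

```text
[599.78661931 225.21991222 234.37822891] [3.14124298e+00 1.38955009e-03 1.58914645e+00] [-0.14226668 -0.78246975 -5.06756234] [ 0.05877957  0.01330043 -0.02162762]
15 [ 0.001  -0.0078  0.0394 -0.2618 -0.      0.    ]
40 [ 0.0014 -0.0308  0.0674 -0.6981  0.      0.    ]
```

View pics/l2.png

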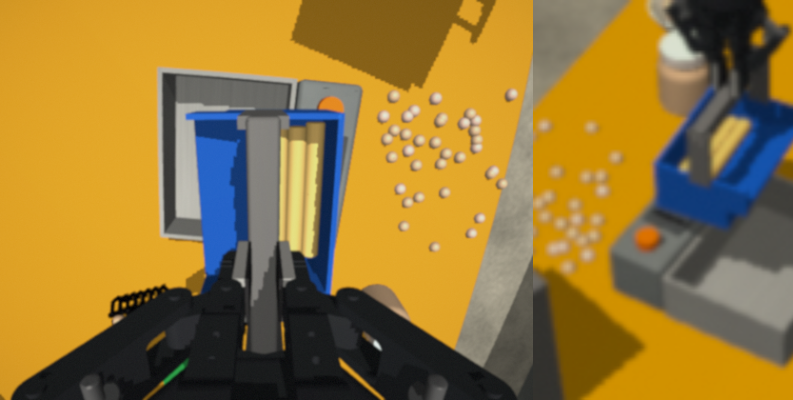

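The caddy is level over the tray and the sticks haven't shifted. I'll tip it smoothly to 40 degrees, pivoting close to the pouring edge.

Call:
send_rows(targets=[0.001,-0.001,0.003,-0.02,0,0,-1,0.001,-0.002,0.008,-0.05,0,0,-1,0.001,-0.003,0.014,-0.09,0,0,-1,0.001,-0.004,0.021,-0.13,0,0,-1,0.001,-0.006,0.028,-0.18,0,0,-1,0.001,-0.007,0.034,-0.22,0,0,-1,0.001,-0.008,0.038,-0.25,0,0,-1,0.001,-0.008,0.039,-0.26,0,0,-1])

```text
clock: 7.77
eef_pos: [590.0, 226.0, 194.2]
tcp_rot: [2.882, 0.002, 1.59]
contact_force: [-0.8, 0.5, -3.8]
opening: 0.149
grasp_force: 78.4
```

```bash
python3 - <<'E'
from h import *
from rig import r
d=r.sense();print(d["eef_pos"],d["tcp_rot"])
A=R.from_euler("xyz",[np.pi,0.001,1.59])
C=A*R.from_rotvec([-.26,0,0]);B=A*R.from_rotvec([-.7,0,0])
print(rel([592,226,195.5],C.as_euler("xyz"),[569,226,167],B.as_euler("xyz")))
E
```

```text
[590.01464227 225.98861301 194.19924599] [2.88236528e+00 2.12030309e-03 1.58981008e+00]
[ 0.0005 -0.0295  0.0216 -0.44   -0.      0.    ]
```

Call:
send_rows(targets=[0,-0.001,0.001,-0.015,0,0,-1,0,-0.003,0.002,-0.045,0,0,-1,0,-0.006,0.004,-0.085,0,0,-1,0,-0.009,0.006,-0.13,0,0,-1,0,-0.012,0.009,-0.18,0,0,-1,0,-0.015,0.011,-0.23,0,0,-1,0,-0.019,0.014,-0.28,0,0,-1,0,-0.022,0.016,-0.33,0,0,-1,0,-0.025,0.018,-0.375,0,0,-1,0,-0.027,0.02,-0.41,0,0,-1,0,-0.029,0.021,-0.432,0,0,-1,0,-0.0295,0.0215,-0.44,0,0,-1])

```text
clock: 8.77
eef_pos: [568.5, 226.4, 166.7]
tcp_rot: [2.44, 0.001, 1.59]
contact_force: [0.4, -0.6, -3.7]
opening: 0.148
grasp_force: 78.6
```

Call:
send_rows(targets=[0,0,0,0,0,0,-1,0,0,0,0,0,0,-1,0,0,0,0,0,0,-1,0,0,0,0,0,0,-1,0,0,0,0,0,0,-1,0,0,0,0,0,0,-1,0,0,0,0,0,0,-1,0,0,0,0,0,0,-1,0,0,0,0,0,0,-1,0,0,0,0,0,0,-1,0,0,0,0,0,0,-1,0,0,0,0,0,0,-1])

```text
clock: 9.77
eef_pos: [568.8, 226.3, 166.8]
tcp_rot: [2.441, 0.001, 1.59]
contact_force: [-0.2, -0.1, -2.9]
opening: 0.149
grasp_force: 78.6
```

Call:
send_rows(targets=[0,0,0,0,0,0,-1,0,0,0,0,0,0,-1,0,0,0,0,0,0,-1,0,0,0,0,0,0,-1,0,0,0,0,0,0,-1,0,0,0,0,0,0,-1,0,0,0,0,0,0,-1,0,0,0,0,0,0,-1,0,0,0,0,0,0,-1,0,0,0,0,0,0,-1,0,0,0,0,0,0,-1,0,0,0,0,0,0,-1])

```text
clock: 10.77
eef_pos: [568.8, 226.3, 166.9]
tcp_rot: [2.441, 0.001, 1.59]
contact_force: [0.6, 1.4, -2.4]
opening: 0.15
grasp_force: 78.6
```

```bash
python3 - <<'E'
from rig import r,cams
from h import *
t=cams.grab_frame("wrist")["color"];s=cams.grab_frame("side")["color"]
o=np.hstack([cv2.resize(t,(400,300)),cv2.resize(s[195:305,190:337],(400,300),interpolation=cv2.INTER_CUBIC)]); cv2.imwrite("pics/l3.png",o)
d=r.sense(); print(d["clock"],d["eef_pos"],d["tcp_rot"],d["contact_force"],d["grasp_force"])
E
```

```text
10.8667 [568.79741207 226.27955504 166.87558175] [2.44132130e+00 1.30191341e-03 1.59004879e+00] [ 0.19149775 -0.06460767 -4.0194794 ] 78.64759032614529
```

View pics/l3.png

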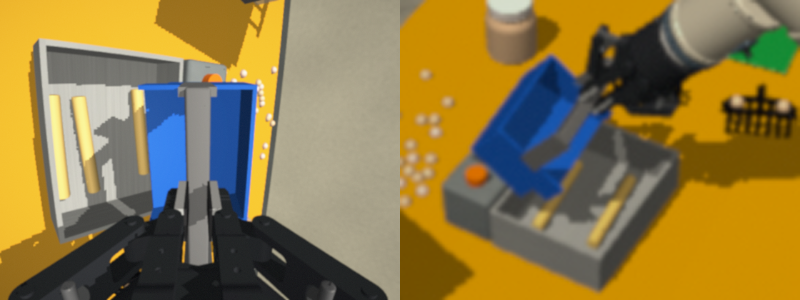

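All three sticks lie in the tray and the caddy is empty. It was held at 40 degrees for 2 s. Now I'll bring it level again while raising it.

Call:
send_rows(targets=[0,0.002,-0.001,0.014,0,0,-1,0,0.005,-0.0025,0.05,0,0,-1,0,0.011,-0.0055,0.105,0,0,-1,0,0.018,-0.009,0.175,0,0,-1,0,0.0255,-0.013,0.25,0,0,-1,0,0.034,-0.017,0.335,0,0,-1,0,0.0425,-0.0215,0.42,0,0,-1,0,0.05,-0.0255,0.5,0,0,-1,0,0.0575,-0.029,0.57,0,0,-1,0,0.0635,-0.032,0.63,0,0,-1,0,0.0685,-0.035,0.68,0,0,-1,0,0.0705,-0.036,0.7,0,0,-1])

```text
clock: 11.87
eef_pos: [601.1, 226.8, 240.6]
tcp_rot: [-3.141, 0.001, 1.59]
contact_force: [0.1, -0.6, -3.4]
opening: 0.145
grasp_force: 78.6
```

Call:
send_rows(targets=[0,0,0,0,0,0,-1,0,0,0,0,0,0,-1,0,0,0,0,0,0,-1,0,0,0,0,0,0,-1,0,0,0,0,0,0,-1,0,0,0,0,0,0,-1])

```text
clock: 12.37
eef_pos: [599.1, 227.0, 239.8]
tcp_rot: [3.141, 0.001, 1.59]
contact_force: [-0.3, -0.2, -3.7]
opening: 0.146
grasp_force: 78.6
```

```bash
python3 - <<'E'
from rig import r,cams
from h import *
d=r.sense(); print(d["clock"],d["eef_pos"],d["tcp_rot"],d["contact_force"])
print(rel(d["eef_pos"],d["tcp_rot"],[500,-211,240],[np.pi,0,1.6]))
t=cams.grab_frame("wrist")["color"]; cv2.imwrite("pics/l4.png",t)
E
```

```text
12.3667 [599.06352712 227.01029081 239.83927872] [3.14121782e+00 1.35698625e-03 1.59032903e+00] [-0.28363139 -0.24838164 -3.67528394]
[-4.360e-01 -1.076e-01  4.000e-04  4.000e-04  1.400e-03 -9.700e-03]
```

View pics/l4.png

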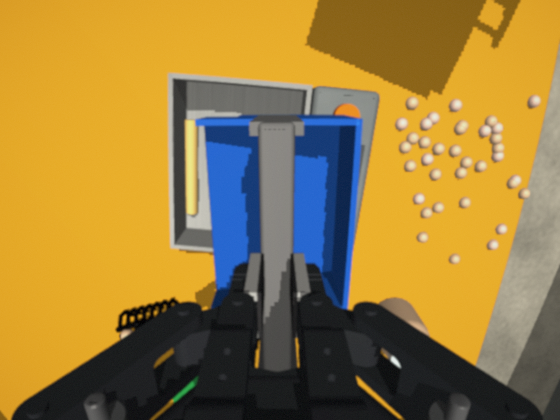

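The caddy is empty and level, so I'll carry it back to the mat.

Call:
send_rows(targets=[-0.003,-0.001,0,0,0,0,-1,-0.011,-0.003,0,0,0,0,-1,-0.025,-0.006,0,0,0,0,-1,-0.044,-0.011,0,0,0,0,-1,-0.066,-0.016,0,0,0,0,-1,-0.088,-0.0215,0,0,0,0,-1,-0.11,-0.027,0,0,0,0,-1,-0.132,-0.0325,0,0,0,0,-1,-0.154,-0.038,0,0,0,0,-1,-0.176,-0.0435,0,0,0,0,-1,-0.197,-0.0485,0,0,0,0,-1,-0.218,-0.054,0,0,0,0,-1])

```text
clock: 13.42
eef_pos: [548.7, 5.7, 240.2]
tcp_rot: [3.141, 0.002, 1.589]
contact_force: [-0.5, 0.1, -2.7]
opening: 0.147
grasp_force: 78.6
```

Call:
send_rows(targets=[-0.021,-0.005,0,0,0,0,-1,-0.042,-0.0105,0,0,0,0,-1,-0.064,-0.016,0,0,0,0,-1,-0.086,-0.021,0,0,0,0,-1,-0.108,-0.0265,0,0,0,0,-1,-0.13,-0.032,0,0,0,0,-1,-0.152,-0.0375,0,0,0,0,-1,-0.174,-0.043,0,0,0,0,-1,-0.193,-0.0475,0,0,0,0,-1,-0.207,-0.051,0,0,0,0,-1,-0.215,-0.053,0,0,0,0,-1,-0.218,-0.054,0,0,0,0,-1])

```text
clock: 14.42
eef_pos: [498.9, -212.7, 240.4]
tcp_rot: [3.141, 0.002, 1.588]
contact_force: [0.7, -0.0, -3.7]
opening: 0.146
grasp_force: 78.6
```

Call:
send_rows(targets=[0,0,0.004,0,0,0,-1,0,0,0.012,0,0,0,-1,0,0,0.024,0,0,0,-1,0,0,0.037,0,0,0,-1,0,0,0.05,0,0,0,-1,0,0,0.063,0,0,0,-1,0,0,0.076,0,0,0,-1,0,0,0.089,0,0,0,-1,0,0,0.102,0,0,0,-1,0,0,0.112,0,0,0,-1,0,0,0.118,0,0,0,-1,0,0,0.12,0,0,0,-1])

```text
clock: 15.42
eef_pos: [499.3, -210.4, 119.0]
tcp_rot: [-3.14, 0.0, 1.591]
contact_force: [0.9, 0.2, -3.8]
opening: 0.147
grasp_force: 78.6
```

Call:
send_rows(targets=[0,0,0,0,0,0,-1,0,0,0,0,0,0,-1,0,0,0,0,0,0,-1,0,0,0,0,0,0,-1])

```text
clock: 15.75
eef_pos: [500.4, -211.4, 121.0]
tcp_rot: [3.14, 0.002, 1.59]
contact_force: [-0.0, 0.1, -3.7]
opening: 0.145
grasp_force: 78.6
```

```bash
python3 - <<'E'
from rig import r,cams
from h import *
d=r.sense(); print(d["clock"],d["eef_pos"],d["tcp_rot"],d["contact_force"])
t=cams.grab_frame("side")["color"]; cv2.imwrite("pics/l5.png",cv2.resize(t[150:230,270:370],(800,600)[:1]+(640,))[:600])
E
```

```text
15.75 [ 500.35551691 -211.37887872  121.0126669 ] [3.14028099e+00 1.76707128e-03 1.58998754e+00] [-0.02745347  0.12125964 -3.65554645]
```

View pics/l5.png

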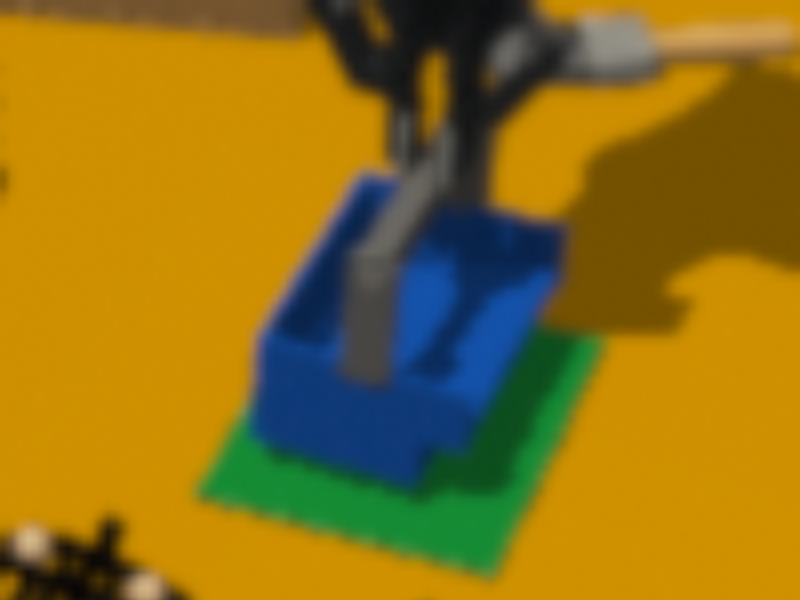

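The caddy hovers level about 17 mm above the centre of the mat. I'll lower it slowly.

Call:
send_rows(targets=[0,0,0.002,0,0,0,-1,0,0,0.004,0,0,0,-1,0,0,0.006,0,0,0,-1,0,0,0.008,0,0,0,-1,0,0,0.01,0,0,0,-1,0,0,0.012,0,0,0,-1,0,0,0.013,0,0,0,-1,0,0,0.014,0,0,0,-1,0,0,0.015,0,0,0,-1,0,0,0.016,0,0,0,-1,0,0,0.016,0,0,0,-1,0,0,0.016,0,0,0,-1])

```text
clock: 16.8
eef_pos: [499.9, -211.2, 104.3]
tcp_rot: [3.141, 0.001, 1.59]
contact_force: [0.3, 0.5, -4.1]
opening: 0.146
grasp_force: 78.6
```

Call:
send_rows(targets=[0,0,0.0005,0,0,0,-1,0,0,0.001,0,0,0,-1,0,0,0.001,0,0,0,-1,0,0,0.001,0,0,0,-1])

```text
clock: 17.13
eef_pos: [499.9, -211.2, 103.4]
tcp_rot: [3.141, 0.001, 1.59]
contact_force: [0.1, 0.3, -3.0]
opening: 0.144
grasp_force: 78.6
```

Call:
send_rows(targets=[0,0,0.0005,0,0,0,-1,0,0,0.001,0,0,0,-1,0,0,0.001,0,0,0,-1,0,0,0.001,0,0,0,-1])

```text
clock: 17.47
eef_pos: [500.5, -211.1, 103.1]
tcp_rot: [3.14, 0.001, 1.59]
contact_force: [-0.9, 2.9, 5.7]
opening: 0.148
grasp_force: 79.8
```

The force changed sign, so the caddy is resting on the mat. I'll open the fingers and go straight up.

Call:
send_rows(targets=[0,0,0,0,0,0,-0.5,0,0,0,0,0,0,-0.3,0,0,0,0,0,0,0,0,0,0,0,0,0,0.4,0,0,0,0,0,0,1,0,0,0,0,0,0,1,0,0,0,0,0,0,1,0,0,0,0,0,0,1,0,0,0,0,0,0,1,0,0,0,0,0,0,1])

```text
clock: 18.3
eef_pos: [499.9, -211.2, 102.4]
tcp_rot: [3.141, 0.001, 1.59]
contact_force: [0.1, -1.1, 0.1]
opening: 1.001
grasp_force: 0.0
```

Call:
send_rows(targets=[0,0,-0.005,0,0,0,1,0,0,-0.02,0,0,0,1,0,0,-0.04,0,0,0,1,0,0,-0.07,0,0,0,1,0,0,-0.1,0,0,0,1,0,0,-0.13,0,0,0,1,0,0,-0.15,0,0,0,1,0,0,-0.16,0,0,0,1,0,0,-0.16,0,0,0,1,0,0,-0.16,0,0,0,1,0,0,-0.16,0,0,0,1])

```text
clock: 19.22
eef_pos: [499.0, -210.7, 260.7]
tcp_rot: [-3.14, 0.0, 1.59]
contact_force: [-0.4, 0.3, -0.5]
opening: 1.001
grasp_force: 0.0
```

```bash
python3 - <<'E'
from rig import r,cams
from h import *
s=cams.grab_frame("side"); t=cams.grab_frame("top"); d=r.sense(); print(d["clock"],d["eef_pos"],d["opening"],d["contact_force"])
cv2.imwrite("pics/l6.png",np.hstack([cv2.resize(s["color"][140:310,190:360],(400,400)),cv2.resize(t["color"][165:275,170:280],(400,400),interpolation=cv2.INTER_CUBIC)]))
E
```

```text
19.3167 [ 499.02490422 -210.67557797  260.65395892] 1.005382303264819 [-0.5902043   0.48774348 -0.17744242]
```

View pics/l6.png

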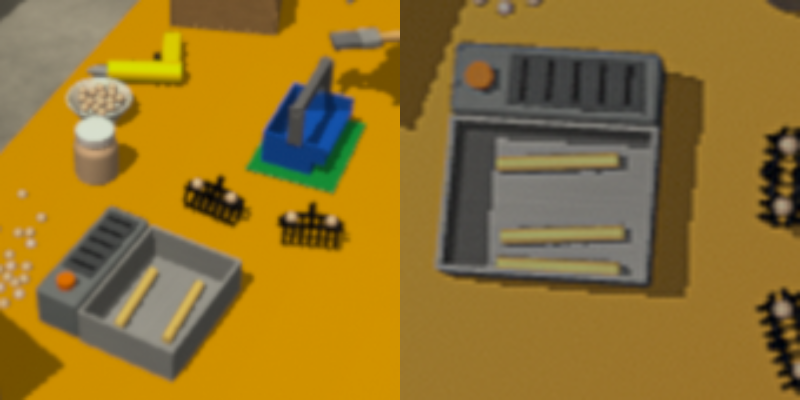

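All three sticks lie flat in the tray, the caddy stands upright on the mat, and the bystanders haven't moved. I'll hand the job in.

```bash
python3 -c "
from rig import r
print(r.sign_off())"
```

```text
the job is handed in; nothing more can be done
None
```

The job is handed in (no verdict returned): the final pictures show all three glue sticks flat in the feed tray, the caddy upright and released on the middle of its mat, and the bystanders in view where they were.

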